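# Size unmarked jar collars on the stepped funnel and sort them

### The arm

A 7-joint arm with a two-finger parallel gripper is mounted at the origin on the work surface. World frame = base frame: x ahead of the robot, y to its left, z up, the work surface at z = 0. Lengths are in m, angles in rad, forces in N, time in s.
With the tool pointing down it reaches from about 0.4 to 0.85 m from the base axis. Payload 10.4 kg.
Tool frame: the origin (TCP) lies at the very end of the fingers, on their centre line; the grasp point (between the pads) lies 19 mm behind it (manip.grip_point_offset is the distance from the TCP to the grasp point, in m); z points along the fingers, y is the line along which they close (so a half turn about z gives the same grasp; the last joint's range is limited). The gripper opens to 85 mm and grips with 20 to 120 N. Pads are 22 mm wide; open, the fingers measure 114 mm over their backs; the gripper's body (76 mm by 85 mm) begins 54 mm behind the grasp point. The pads swing forward as they close: fully open they stand 13 mm farther back than shut.
Start: joints at [-1.189, 0.332, -0.065, 1.46, 0.022, 1.35, -0.088], TCP at [0.246, 0.575, 0.231] pointing down, gripper open.
Joint ranges: [-2.6, 2.6], [-0.5, 2.12], [-1.47, 1.34], [0.16, 2.42], [-1.27, 4.41], [0.06, 2.06], [-2.6, 2.6]. Speed limits (rad/s): [2.22, 2.22, 2.79, 2.79, 3.14, 3.14, 3.14].

### API

Orientations are given as a unit quaternion [x, y, z, w].
In Python, from workcell import manip gives the robot as it stands. The module is installed in compiled form; this text tells all that it offers.
- The arm moves only by the shell command python3 -m inch 'ROWS' [OPENING] [FORCE]. ROWS is JSON, a list of rows, each a list of 2 entries, a list of its own where there are three numbers: the shift along the tool's x, y, z each as a share of 0.08 m, from -1 to 1, then the turn, a rotation vector about the tool's x, y, z each as a share of 45 degrees, from -1 to 1. A call has exactly 10 rows; each row is the pose to reach, as a shift and turn from the pose commanded when the call began, along the tool's axes at that moment; what a row does not reach only later rows make up. A row lasts 1/10 s, in which the tool goes at most 50 mm and 8.59 degrees, less where a joint would pass 70% of its speed; a pose out of reach is approached as far as the arm can. A call with a number of a shift or a turn outside -1 to 1 is refused whole. A call with a gripper value outside its range is refused whole. OPENING is the opening, from 0 (shut) to 1 (fully open), set as the call begins (- or left out, the last holds). The fingers move at their own pace and stop on an object; FORCE is the grip in N (left out, the last holds). Time passes only in rows, so rows that repeat a pose let the fingers close, or fill a call up. It gives the time, the measured TCP pose, the force, the opening and the grip force at its end, in the units of the state.
- manip.get_obs(): the state, without advancing time (a new reading comes with each control period).
- manip.camera(name): name is "side" or "top"; returns the picture (420x560x3 uint8, red, green, blue); there is no depth.
- manip.camera_params(name): a dict with "fov_y" (degrees; the focal length in pixels is half the picture's height over the tangent of half this angle, whatever the lens; pixels are square), "cx", "cy" (the principal point, pixels), "camera_from_world" (4x4, takes a point from world to camera coordinates). Camera axes: x right, y up, looking along -z (the intrinsics and any distortion apply to the point x, -y, -z); pixel columns grow to the right and rows downward; lengths in m; the calibration is good to about 2 mm. A picture is of the moment at which its call begins. camera_params takes no time and is no camera call.
- manip.hand_in(): hands the job in; it is judged then, once.
The state is a dict: "clock": time; "joint_pos": joint angles; "joint_velocities": joint speeds; "tau": joint torques, N m; "position": TCP position; "ee_rot": TCP orientation; "ft_force": force on the tool from outside, world axes, zero at the start; "torque": the same for the moment, N m; "grip_width": opening from 0.0 (shut) to 1.0 (fully open); "grasp_force": force on a finger pad.
Only numpy, scipy, OpenCV 4.12 (cv2) and the standard library are available. Lean on these libraries where they do the work, as an engineer would, in place of code of your own. Each camera call takes 0.05 s, during which the arm holds its last target. There are 200 camera calls.

### The job

Two unmarked yellow jar adapter collars lie loose on the tiles and a third is draining on the floor grate by the planter: leave that one there. One collar at a time, slide it down over the neck of the upturned orange funnel until it sits level on the step that stops it, see which colour that step is, then lift it off and set it flat inside the tray of that colour before you size the other one. Do not force or tip the funnel, and leave it and everything else on the ledge standing where it is.

Things in the scene. Friction and masses are not known exactly. Their poses are not given: they have to be found in the camera images.
- funnel: the orange stepped jar funnel (0.3 kg, loose) standing mouth down on the tiles, neck up, 112 mm tall; origin: centre of its underside, z up along its axis. Mouth rim 130 mm across with a flat hanging tab 22 mm out to its +x; the cone narrows to 55 mm across at 50 mm height, where the stepped neck begins (see funnel_tip). A collar let go over 2 mm off centre can hang askew on an edge
- funnel_tip (a point): top end of the funnel's neck, 112 mm up its axis. Steps below it: green, 55 mm across, flat top 62 mm up; black, 46 mm, top 76 mm up; blue, 37 to 36 mm, top 90 mm up; then the orange tip, 28 mm tapering to 23 at 104 mm and 17 at 112 mm. A collar's underside stops on the green top (51 mm bore), black top (41) or blue top (32), with 2 mm play all round
- collar_a_mid (a point): yellow plastic jar adapter collar (an upright tube, finely ribbed outside): 66 mm outside diameter, 40 mm high, 40 to 125 g, open at both ends, axis upright, either way up the same. Its bore is 32, 41 or 51 mm, no two alike; which is not marked: the funnel tells. This point is its centre, 20 mm above its underside; z is its axis
- collar_b_mid (a point): yellow plastic jar adapter collar (an upright tube, finely ribbed outside): 66 mm outside diameter, 40 mm high, 40 to 125 g, open at both ends, axis upright, either way up the same. Its bore is 32, 41 or 51 mm, no two alike; which is not marked: the funnel tells. This point is its centre, 20 mm above its underside; z is its axis
- collar_c_mid (a point): yellow plastic jar adapter collar (an upright tube, finely ribbed outside): 66 mm outside diameter, 40 mm high, 40 to 125 g, open at both ends, axis upright, either way up the same. Its bore is 32, 41 or 51 mm, no two alike; which is not marked: the funnel tells. This point is its centre, 20 mm above its underside; z is its axis
- tray_blue_floor (a point): a fixed shallow square blue tray, 96 mm square outside, 90 mm inside; its floor is 4 mm above the tiles and its lip stands 4 mm above the floor. This point is the centre of its floor, x and y along its sides.
- tray_black_floor (a point): a fixed shallow square black tray, 96 mm square outside, 90 mm inside; its floor is 4 mm above the tiles and its lip stands 4 mm above the floor. This point is the centre of its floor, x and y along its sides.
- tray_green_floor (a point): a fixed shallow square green tray, 96 mm square outside, 90 mm inside; its floor is 4 mm above the tiles and its lip stands 4 mm above the floor. This point is the centre of its floor, x and y along its sides.
- drain_grate (a point): the centre of the flush square stainless floor-drain grate (130 mm square, level with the tiles) near the planter at the back, on which one collar is draining; the collar within 50 mm of this point is the one to leave there
- container: bystander: tall beige fermentation container with a press-button vent lid, 202 (x) by 187 mm (y, over the clips) and 277 mm tall, 4.5 kg; origin: centre of its underside
- bowl: bystander: stainless mixing bowl, 170 mm across the rim, 75 mm high; origin: centre of its underside
- pestle: bystander: wooden pestle lying along its x, 192 mm long, 37 mm thick at the head; origin: under its middle
- sauce_bottle: bystander: tall brown sauce bottle with a red cap, 68 mm diameter, 228 mm tall; origin: centre of its underside
- chili_jar: bystander: red chili-flake jar with a white lid, 80 mm diameter, 116 mm tall; origin: centre of its underside
- onggi: bystander: small dark brown lidded onggi pot, 78 mm diameter, 105 mm tall; origin: centre of its underside
- trowel: bystander: hand trowel lying along its x, 236 mm long (110 mm back, 126 mm ahead of the origin), 60 mm wide, 30 mm high; origin: under it, near the middle
There are look-alikes about, which are no part of the job. What is shaped like the part that bears collar_c_mid but black or turquoise is not meant.

How it is judged:
On the way, in this order (a step that is already met when the one before it is completed fails the run):
1. a first collar sits level on the funnel's neck, on the step that stops it (underside within 3.5 mm of the step's top, within 5 mm of the funnel's axis) (((horizontal distance between collar_a_mid and funnel below 0.005 m and z of collar_a_mid in the frame of funnel between 0.0925 and 0.0995 m and angle between collar_a_mid's own z axis and vertical below 0.08 rad) or (horizontal distance between collar_b_mid and funnel below 0.005 m and z of collar_b_mid in the frame of funnel between 0.0785 and 0.0855 m and angle between collar_b_mid's own z axis and vertical below 0.08 rad) or (horizontal distance between collar_c_mid and funnel below 0.005 m and z of collar_c_mid in the frame of funnel between 0.1065 and 0.1135 m and angle between collar_c_mid's own z axis and vertical below 0.08 rad))), for 0.2 s.
2. that collar lies flat inside the tray with the colour of its step, with no collar on the funnel (((horizontal distance between collar_a_mid and tray_black_floor below 0.02 m and z of collar_a_mid in the frame of tray_black_floor between 0.017 and 0.023 m and angle between collar_a_mid's own z axis and vertical below 0.05 rad) or (horizontal distance between collar_b_mid and tray_green_floor below 0.02 m and z of collar_b_mid in the frame of tray_green_floor between 0.017 and 0.023 m and angle between collar_b_mid's own z axis and vertical below 0.05 rad) or (horizontal distance between collar_c_mid and tray_blue_floor below 0.02 m and z of collar_c_mid in the frame of tray_blue_floor between 0.017 and 0.023 m and angle between collar_c_mid's own z axis and vertical below 0.05 rad)) and horizontal distance between each of collar_a_mid, collar_b_mid, collar_c_mid and funnel above 0.07 m), for 0.2 s.
3. with the first collar in its tray, the second one sits level on the step that stops it (((horizontal distance between collar_a_mid and tray_black_floor below 0.02 m and z of collar_a_mid in the frame of tray_black_floor between 0.017 and 0.023 m and angle between collar_a_mid's own z axis and vertical below 0.05 rad) or (horizontal distance between collar_b_mid and tray_green_floor below 0.02 m and z of collar_b_mid in the frame of tray_green_floor between 0.017 and 0.023 m and angle between collar_b_mid's own z axis and vertical below 0.05 rad) or (horizontal distance between collar_c_mid and tray_blue_floor below 0.02 m and z of collar_c_mid in the frame of tray_blue_floor between 0.017 and 0.023 m and angle between collar_c_mid's own z axis and vertical below 0.05 rad)) and ((horizontal distance between collar_a_mid and funnel below 0.005 m and z of collar_a_mid in the frame of funnel between 0.0925 and 0.0995 m and angle between collar_a_mid's own z axis and vertical below 0.08 rad) or (horizontal distance between collar_b_mid and funnel below 0.005 m and z of collar_b_mid in the frame of funnel between 0.0785 and 0.0855 m and angle between collar_b_mid's own z axis and vertical below 0.08 rad) or (horizontal distance between collar_c_mid and funnel below 0.005 m and z of collar_c_mid in the frame of funnel between 0.1065 and 0.1135 m and angle between collar_c_mid's own z axis and vertical below 0.08 rad))), for 0.2 s.
At the end, for the whole second after the job is handed in: Both collars lie flat inside the trays coloured like the steps that stopped them (within 20 mm of centre, 3 mm of the floor, tilt < 0.05 rad); the third collar is on the grate, moved < 25 mm; no collar within 70 mm of the funnel, which is upright and moved < 50 mm (((horizontal distance between collar_a_mid and tray_black_floor below 0.02 m and z of collar_a_mid in the frame of tray_black_floor between 0.017 and 0.023 m and angle between collar_a_mid's own z axis and vertical below 0.05 rad) or (horizontal distance between collar_a_mid and drain_grate below 0.05 m and distance of collar_a_mid from where it was at the start of the episode below 0.025 m and angle between collar_a_mid's own z axis and vertical below 0.05 rad)) and ((horizontal distance between collar_b_mid and tray_green_floor below 0.02 m and z of collar_b_mid in the frame of tray_green_floor between 0.017 and 0.023 m and angle between collar_b_mid's own z axis and vertical below 0.05 rad) or (horizontal distance between collar_b_mid and drain_grate below 0.05 m and distance of collar_b_mid from where it was at the start of the episode below 0.025 m and angle between collar_b_mid's own z axis and vertical below 0.05 rad)) and ((horizontal distance between collar_c_mid and tray_blue_floor below 0.02 m and z of collar_c_mid in the frame of tray_blue_floor between 0.017 and 0.023 m and angle between collar_c_mid's own z axis and vertical below 0.05 rad) or (horizontal distance between collar_c_mid and drain_grate below 0.05 m and distance of collar_c_mid from where it was at the start of the episode below 0.025 m and angle between collar_c_mid's own z axis and vertical below 0.05 rad)) and ((horizontal distance between collar_a_mid and drain_grate below 0.05 m and distance of collar_a_mid from where it was at the start of the episode below 0.025 m and angle between collar_a_mid's own z axis and vertical below 0.05 rad) or (horizontal distance between collar_b_mid and drain_grate below 0.05 m and distance of collar_b_mid from where it was at the start of the episode below 0.025 m and angle between collar_b_mid's own z axis and vertical below 0.05 rad) or (horizontal distance between collar_c_mid and drain_grate below 0.05 m and distance of collar_c_mid from where it was at the start of the episode below 0.025 m and angle between collar_c_mid's own z axis and vertical below 0.05 rad)) and horizontal distance between each of collar_a_mid, collar_b_mid, collar_c_mid and funnel above 0.07 m and angle between funnel's own z axis and vertical below 0.05 rad and distance of funnel from where it was at the start of the episode below 0.05 m); the robot touches nothing.
It fails at once if a bystander (container, bowl, pestle, sauce bottle, chili jar, onggi, trowel) is shoved more than 25 mm (distance of any of container, bowl, sauce_bottle, chili_jar, onggi, pestle, trowel from where it was at the start of the episode above 0.025 m).
It fails at once if the container, bowl, sauce bottle, chili jar or onggi is tipped more than 20 degrees (angle between any of container, bowl, sauce_bottle, chili_jar, onggi's own z axis and vertical above 0.35 rad).
It fails at once if the funnel is tipped more than 15 degrees (angle between funnel's own z axis and vertical above 0.26 rad).
It fails at once if the funnel is rammed: over 150 N of contact force on it in all, the collar from above and the tiles from below both counted (a push of some 75 N) (contact force between funnel and anything else above 150 N).
It also fails if it takes over 61 s, if anything falls off the work surface, if the arm or the gripper's body presses on something with over 40 N, if the wrist force passes 120 N, or if a joint passes its speed limit or range.

## Working session

There is one attempt and no reset: what is moved stays moved. The work goes in short steps, Python scripts to look and compute and a shell command to move; the robot and the scene stay as the last step left them, time stands still between calls to the robot, and variables do not carry over. Pictures are saved under pics/ and viewed, at most 10 in all, crops included, and the job is handed in when it is done.

```bash
mkdir -p pics
python3 - <<'E'
from workcell import manip
import cv2
for n in("top","side"):
    cv2.imwrite(f"pics/{n}0.png",cv2.resize(manip.camera(n)[:,:,::-1],(800,600),interpolation=cv2.INTER_CUBIC))
    print(n,manip.camera_params(n))
print(manip.get_obs(),manip.grip_point_offset)
E
```

```text
top {'fov_y': 56.88006860811846, 'cx': 286.971477536469, 'cy': 211.3108883245737, 'camera_from_world': array([[ 0.02198466, -0.99975051, -0.00394835,  0.03683649],
       [ 0.97419665,  0.02053506,  0.22476477, -0.54594281],
       [-0.22462761, -0.00878785,  0.97440505, -0.99092517],
       [ 0.        ,  0.        ,  0.        ,  1.        ]])}
side {'fov_y': 45.34115252472505, 'cx': 280.73345545758946, 'cy': 210.50341576057812, 'camera_from_world': array([[-0.98090205, -0.19445159,  0.00444376,  0.50384199],
       [ 0.14944734, -0.73886426,  0.65707313, -0.13547304],
       [-0.12448558,  0.64518849,  0.75381374, -1.63028723],
       [ 0.        ,  0.        ,  0.        ,  1.        ]])}
{'clock': 0.1, 'joint_pos': array([-1.18856911,  0.33279357, -0.0647222 ,  1.46085588,  0.02157705,
        1.34988067, -0.08849915]), 'joint_velocities': array([ 1.42014206e-05, -1.13735735e-03,  1.56681234e-04, -1.15430652e-03,
        5.57520739e-04,  5.06741047e-05,  1.15004355e-03]), 'tau': array([ 2.02560412e-03, -6.26750708e+01,  4.98207333e-02, -3.92430425e+01,
        1.65409333e-02,  6.89097171e-03,  4.10863220e-05]), 'position': array([0.24601557, 0.57418559, 0.23060566]), 'ee_rot': array([ 2.01016584e-01,  9.79587641e-01, -6.11424102e-04, -1.12141865e-04]), 'ft_force': array([-0.10933461,  1.45157338, -0.06057064]), 'torque': array([-0.00383042, -0.02750142,  0.01253159]), 'grasp_force': 0.0, 'grip_width': 0.9998086930897521} 0.0187
```

View pics/top0.png

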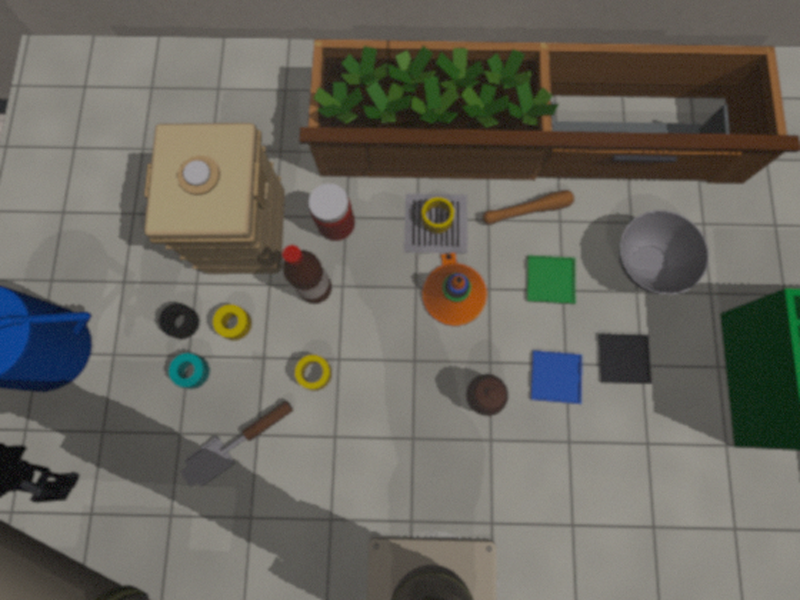

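View pics/side0.png

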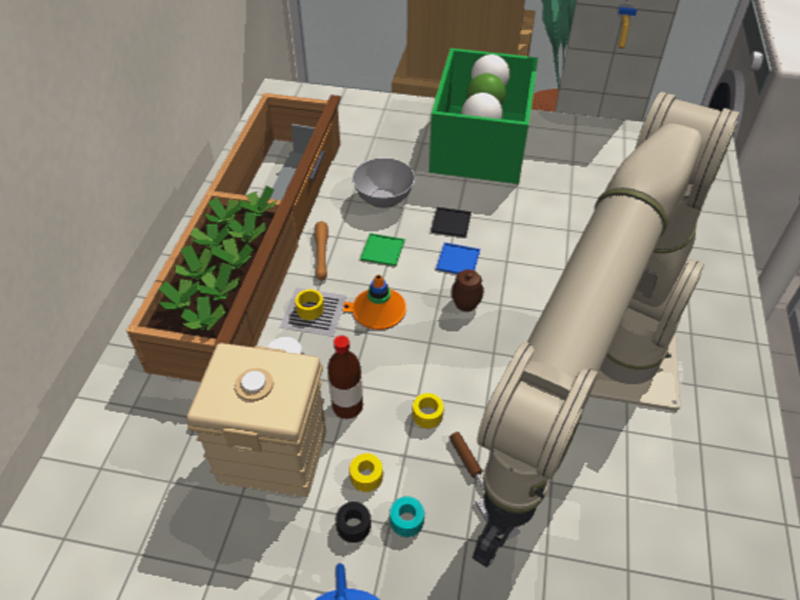

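The top view (800x600) shows loose yellow collars at (231,321) and (312,372). The third is on the grate at (437,213), and the funnel tip is at about (458,280). The trays are green at (551,280), blue (556,377) and black (625,358). The look-alikes are black (180,320) and turquoise (187,370).

```bash
cat > h.py <<'E'
import numpy as np, cv2
from scipy.optimize import minimize, least_squares
from workcell import manip
P={n:manip.camera_params(n) for n in("top","side")}
def proj(n,p):
    q=P[n]; p=np.atleast_2d(p); c=p@q["camera_from_world"][:3,:3].T+q["camera_from_world"][:3,3]
    f=210/np.tan(np.radians(q["fov_y"]/2)); return np.c_[q["cx"]+f*c[:,0]/-c[:,2],q["cy"]-f*c[:,1]/-c[:,2]]
def ray(n,uv,z):
    return least_squares(lambda a:(proj(n,[a[0],a[1],z])-uv).ravel(),[.6,0]).x
T=np.linspace(0,2*np.pi,60)
def cyl(x,y,z0,h=.04,r=.033):
    return np.vstack([np.c_[x+r*np.cos(T),y+r*np.sin(T),0*T+z] for z in(z0,z0+h)])
def cent(poly):
    m=cv2.moments(cv2.convexHull(poly.astype(np.float32).reshape(-1,1,2))); return np.array([m['m10'],m['m01']])/m['m00']
def blob(mask,uv):
    mask=cv2.morphologyEx(mask.astype(np.uint8),cv2.MORPH_CLOSE,np.ones((3,3)))
    cs,_=cv2.findContours(mask,cv2.RETR_EXTERNAL,cv2.CHAIN_APPROX_NONE)
    cs=[c for c in cs if cv2.contourArea(c)>40]
    return min(cs,key=lambda c:np.hypot(*(c.reshape(-1,2).mean(0)-uv)))
def hsv(im): return cv2.cvtColor(im,cv2.COLOR_RGB2HSV)
def yellow(im):
    h=hsv(im); return (h[:,:,0]>22)&(h[:,:,0]<34)&(h[:,:,1]>150)&(h[:,:,2]>60)
def collar(n,im,uv,z0):
    c=cent(blob(yellow(im),np.array(uv)).reshape(-1,2))
    return least_squares(lambda a:cent(proj(n,cyl(a[0],a[1],z0)))-c,[.5,.2]).x,c
E
python3 - <<'E'
from h import *
I={n:manip.camera(n) for n in P}
s=.7
for nm,t,sd in(("near",(312,372),(428,410)),("far",(231,321),(366,472)),("grate",(437,213),(309,304))):
    for n,uv in(("top",t),("side",sd)):
        x,c=collar(n,I[n],np.array(uv)*s,0); print(nm,n,x.round(4),c.round(1))
for nm,t,sd,hr in(("green",(551,280),(383,249),(45,80)),("blue",(556,377),(458,258),(100,125))):
    for n,uv in(("top",t),("side",sd)):
        h=hsv(I[n]); m=(h[:,:,0]>hr[0])&(h[:,:,0]<hr[1])&(h[:,:,1]>120)
        b=blob(m,np.array(uv)*s); c=cent(b.reshape(-1,2)); print(nm,n,ray(n,c,.006).round(4),c.round(1),'angle',cv2.minAreaRect(b)[2])
for n,uv in(("top",(625,358)),("side",(451,222))):
    m=I[n].max(2)<60; b=blob(m,np.array(uv)*s); c=cent(b.reshape(-1,2)); print("black",n,ray(n,c,.006).round(4),c.round(1))
ct=I["top"][130:250,280:360]; cs=I["side"][180:240,225:300]
a=cv2.resize(ct,None,fx=5,fy=5,interpolation=cv2.INTER_CUBIC)   # 400x600 
b=cv2.resize(cs,None,fx=5,fy=5,interpolation=cv2.INTER_CUBIC)   # 375x300
o=np.zeros((600,780,3),np.uint8); o[:,:400]=a; o[:300,400:775]=b
cv2.imwrite("pics/fun.png",o[:,:,::-1])
E
```

```text
near top [0.4129 0.2337] [218.4 260.1]
near side [0.4117 0.2298] [299.1 286.9]
far top [0.5082 0.3997] [161.5 224.8]
far side [0.507  0.3955] [255.9 330.2]
grate top [ 0.7417 -0.0032] [306.2 149.4]
grate side [ 0.7383 -0.0054] [216.3 212.9]
green top [ 0.6111 -0.234 ] [385.3 195.4] angle 2.4895527362823486
green side [ 0.61   -0.2351] [267.5 174.3] angle 9.462322235107422
blue top [ 0.4152 -0.2375] [389.1 263.5] angle 3.814074993133545
blue side [ 0.4156 -0.2423] [320.  180.5] angle 11.309932708740234
black top [ 0.4542 -0.3728] [437.  250.6]
black side [ 0.4531 -0.3729] [315.2 155.2]
```

View pics/fun.png

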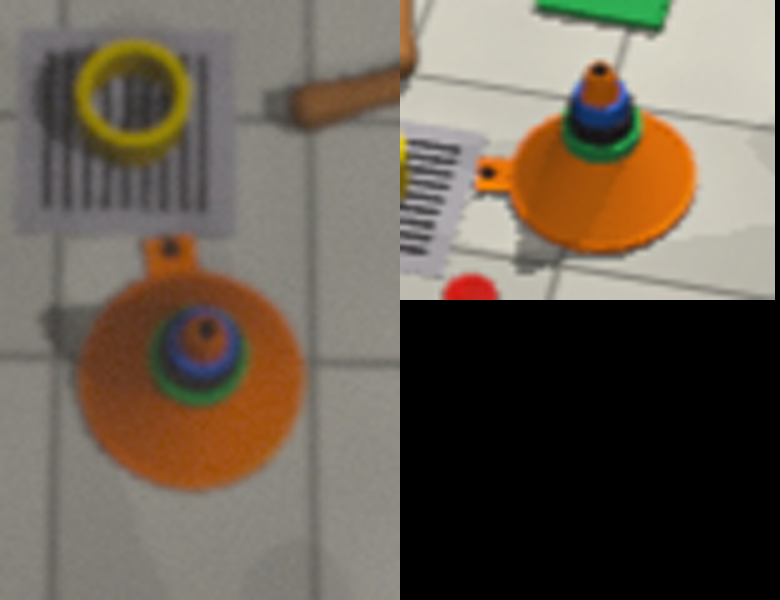

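The crop shows the tip hole at (206,329) in the top half and (599,70) in the side half. The rim spans x 78–303 down to y 490, and the tab points to +x.

```bash
cat > d.py <<'E'
import sys,numpy as np
from scipy.spatial.transform import Rotation as R
from workcell import manip
o=manip.get_obs(); r=R.from_quat(o["ee_rot"])
m=r.as_matrix(); yaw=np.degrees(np.arctan2(m[1,1],m[0,1]))
print("t",o["clock"],"p",o["position"].round(4),"closeyaw",round(yaw,1),"tilt",m[:,2].round(3),"grip",round(o["grip_width"],3),round(o["grasp_force"],1),"F",o["ft_force"].round(1))
a=list(map(float,sys.argv[1:]))
for i in range(0,len(a),3):   # successive targets; tool yaw kept
    print("units to",a[i:i+3],(m.T@(np.array(a[i:i+3])-o["position"])/.08).round(3))
E
python3 - <<'E'
from h import *
f=lambda n,l:ray(n,np.array(l[:2]),l[2]).round(4)
print("tip",f("top",(320.8,195.4,.112)),f("side",(264.4,193.6,.112)))
print("rim",f("top",((190.5+.5)/5+279.5,379.5/5+129.5,.002)),f("side",((603.5-400)/5+224.5,180.5/5+179.5,.002)))
print("bottle base",f("top",(318*.7,290*.7,0)),f("side",(347*.7,408*.7,0)),"cap",f("top",(292*.7,254*.7,.228)),f("side",(342*.7,342*.7,.228)))
print("container corner top",f("top",(258*.7,237*.7,.27)),f("side",(310*.7,402*.7,.27)))
print("onggi",f("top",(488*.7,388*.7,.1)),"trowel end",f("top",(288*.7,406*.7,.02)),"black",f("top",(180*.7,318*.7,.04)),"turq",f("top",(188*.7,369*.7,.04)))
E
python3 d.py .508 .398 .06
```

```text
tip [ 0.578  -0.0391] [ 0.5769 -0.0419]
rim [ 0.5783 -0.0391] [ 0.5763 -0.0413]
bottle base [0.5801 0.2361] [0.5832 0.2467] cap [0.5827 0.2408] [0.5815 0.2439]
container corner top [0.596 0.286] [0.5927 0.4123]
onggi [ 0.3831 -0.0931] trowel end [0.347 0.276] black [0.5088 0.4924] turq [0.4109 0.4659]
t 0.2 p [0.2461 0.5743 0.2308] closeyaw 66.8 tilt [-0.    -0.001 -1.   ] grip 0.996 0.0 F [ 0.7 -0.3 -0.4]
units to [0.508, 0.398, 0.06] [-3.878 -0.734  2.136]
```

```bash
python3 -m inch '[[[-0.2,-0.1,0],[0,0,0.19]],[[-0.4,-0.2,0],[0,0,0.38]],[[-0.6,-0.2,0],[0,0,0.57]],[[-0.8,-0.2,0.2],[0,0,0.76]],[[-1,-0.2,0.3],[0,0,0.95]],[[-1,-0.2,0.4],[0,0,1]],[[-1,-0.2,0.4],[0,0,1]],[[-1,-0.2,0.4],[0,0,1]],[[-1,-0.2,0.4],[0,0,1]],[[-1,-0.2,0.4],[0,0,1]]]' 1 40; python3 d.py .508 .398 .06
```

```text
clock: 1.2
position: [0.3131, 0.5287, 0.1998]
ee_rot: [0.56, 0.828, 0.0, -0.0]
ft_force: [-0.1, 0.7, -0.4]
grip_width: 0.998
grasp_force: 0.0
t 1.2 p [0.3131 0.5287 0.1998] closeyaw 21.9 tilt [ 0.     0.001 -1.   ] grip 0.998 0.0 F [-0.1  0.7 -0.4]
units to [0.508, 0.398, 0.06] [-2.425  1.651  1.747]
```

```bash
python3 -m inch '[[[-0.2,0.12,0],[0,0,0]],[[-0.4,0.25,0],[0,0,0]],[[-0.6,0.4,0],[0,0,0]],[[-0.8,0.5,0.1],[0,0,0]],[[-1,0.65,0.2],[0,0,0]],[[-1,0.65,0.3],[0,0,0]],[[-1,0.65,0.3],[0,0,0]],[[-1,0.65,0.3],[0,0,0]],[[-1,0.65,0.3],[0,0,0]],[[-1,0.65,0.3],[0,0,0]]]'
python3 -m inch '[[[-0.2,0.15,0],[0,0,0]],[[-0.4,0.3,0],[0,0,0]],[[-0.6,0.45,0],[0,0,0]],[[-0.8,0.6,0.2],[0,0,0]],[[-1,0.7,0.4],[0,0,0]],[[-1,0.7,0.7],[0,0,0]],[[-1,0.7,0.7],[0,0,0]],[[-1,0.7,0.7],[0,0,0]],[[-1,0.7,0.7],[0,0,0]],[[-1,0.7,0.7],[0,0,0]]]'; python3 d.py .508 .398 .06 .508 .398 .005
python3 - <<'E'
from h import *
a=manip.camera("top")[170:290,110:235]; b=manip.camera("side")[230:390,180:330]
o=np.zeros((480,780,3),np.uint8);o[:,:500]=0
o[:384,:400]=cv2.resize(a,(400,384),interpolation=2); o[:405,400:]=cv2.resize(b,(380,405),interpolation=2)
cv2.imwrite("pics/g1.png",o[:,:,::-1])
E
```

```text
clock: 2.2
position: [0.3908, 0.4741, 0.1758]
ee_rot: [0.56, 0.828, 0.0, -0.0]
ft_force: [0.4, -0.7, 0.1]
grip_width: 1.0
grasp_force: 0.0
clock: 3.2
position: [0.4732, 0.4208, 0.1208]
ee_rot: [0.56, 0.828, 0.001, 0.0]
ft_force: [-0.0, -0.3, -0.5]
grip_width: 0.999
grasp_force: 0.0
t 3.2 p [0.4732 0.4208 0.1208] closeyaw 21.9 tilt [ 0.001  0.002 -1.   ] grip 0.999 0.0 F [-0.  -0.3 -0.5]
units to [0.508, 0.398, 0.06] [-0.427  0.296  0.76 ]
units to [0.508, 0.398, 0.005] [-0.428  0.295  1.447]
```

View pics/g1.png

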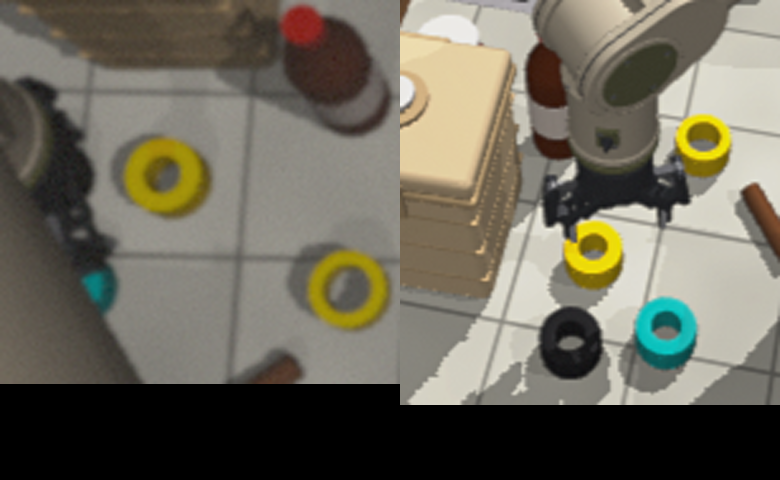

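The far collar at (165,175) has a thick wall, so probably a small bore. The gripper hangs beside it and the way down is clear.

```bash
python3 -m inch '[[[-0.15,0.1,0],[0,0,0]],[[-0.3,0.2,0],[0,0,0]],[[-0.43,0.3,0.1],[0,0,0]],[[-0.43,0.3,0.25],[0,0,0]],[[-0.43,0.3,0.4],[0,0,0]],[[-0.43,0.3,0.55],[0,0,0]],[[-0.43,0.3,0.7],[0,0,0]],[[-0.43,0.3,0.85],[0,0,0]],[[-0.43,0.3,1],[0,0,0]],[[-0.43,0.3,1],[0,0,0]]]'
python3 d.py .5076 .3976 .005
```

```text
clock: 4.3
position: [0.507, 0.3962, 0.0371]
ee_rot: [0.56, 0.828, -0.001, -0.0]
ft_force: [-0.8, -0.1, -1.1]
grip_width: 1.0
grasp_force: 0.0
t 4.3 p [0.507  0.3962 0.0371] closeyaw 21.8 tilt [-0.002 -0.002 -1.   ] grip 1.0 0.0 F [-0.8 -0.1 -1.1]
units to [0.5076, 0.3976, 0.005] [0.014 0.014 0.401]
```

```bash
python3 -m inch '[[[0,0.01,0.1],[0,0,0]],[[0,0.01,0.2],[0,0,0]],[[0,0.01,0.3],[0,0,0]],[[0,0.01,0.4],[0,0,0]],[[0,0.01,0.4],[0,0,0]],[[0,0.01,0.4],[0,0,0]],[[0,0.01,0.4],[0,0,0]],[[0,0.01,0.4],[0,0,0]],[[0,0.01,0.4],[0,0,0]],[[0,0.01,0.4],[0,0,0]]]'
python3 -m inch '[[[0,0,0],[0,0,0]],[[0,0,0],[0,0,0]],[[0,0,0],[0,0,0]],[[0,0,0],[0,0,0]],[[0,0,0],[0,0,0]],[[0,0,0],[0,0,0]],[[0,0,-0.05],[0,0,0]],[[0,0,-0.15],[0,0,0]],[[0,0,-0.3],[0,0,0]],[[0,0,-0.5],[0,0,0]]]' 0.5 40; python3 d.py .42 .2 .16
```

```text
clock: 5.3
position: [0.509, 0.3973, 0.0075]
ee_rot: [0.561, 0.828, 0.0, 0.0]
ft_force: [-0.8, -0.7, 0.3]
grip_width: 1.004
grasp_force: 0.0
clock: 6.3
position: [0.5086, 0.397, 0.0481]
ee_rot: [0.561, 0.828, -0.0, -0.0]
ft_force: [0.3, -0.9, -1.5]
grip_width: 0.765
grasp_force: 44.6
t 6.3 p [0.5086 0.397  0.0481] closeyaw 21.8 tilt [-0.001 -0.    -1.   ] grip 0.765 44.6 F [ 0.3 -0.9 -1.5]
units to [0.42, 0.2, 0.16] [-1.875 -1.944 -1.397]
```

```bash
python3 -m inch '[[[-0.05,-0.05,-0.2],[0,0,0]],[[-0.15,-0.15,-0.4],[0,0,0]],[[-0.3,-0.3,-0.6],[0,0,0]],[[-0.45,-0.45,-0.7],[0,0,0]],[[-0.6,-0.6,-0.8],[0,0,0]],[[-0.75,-0.75,-0.9],[0,0,0]],[[-0.9,-0.9,-1],[0,0,0]],[[-1,-1,-1],[0,0,0]],[[-1,-1,-1],[0,0,0]],[[-1,-1,-1],[0,0,0]]]'
python3 -m inch '[[[-0.1,-0.1,-0.05],[0,0,0]],[[-0.25,-0.25,-0.1],[0,0,0]],[[-0.4,-0.4,-0.2],[0,0,0]],[[-0.55,-0.55,-0.3],[0,0,0]],[[-0.7,-0.65,-0.4],[0,0,0]],[[-0.85,-0.7,-0.4],[0,0,0]],[[-1,-0.7,-0.4],[0,0,0]],[[-1,-0.7,-0.4],[0,0,0]],[[-1,-0.7,-0.4],[0,0,0]],[[-1,-0.7,-0.4],[0,0,0]]]'; python3 d.py .5775 -.04 .145
```

```text
clock: 7.3
position: [0.4643, 0.2935, 0.1275]
ee_rot: [0.561, 0.828, 0.0, -0.0]
ft_force: [-0.9, -0.3, -0.6]
grip_width: 0.77
grasp_force: 44.6
clock: 8.3
position: [0.4419, 0.1987, 0.159]
ee_rot: [0.56, 0.828, -0.0, -0.0]
ft_force: [0.6, 0.4, -1.6]
grip_width: 0.767
grasp_force: 44.7
t 8.3 p [0.4419 0.1987 0.159 ] closeyaw 21.8 tilt [-0. -0. -1.] grip 0.767 44.7 F [ 0.6  0.4 -1.6]
units to [0.5775, -0.04, 0.145] [-3.4    0.463  0.174]
```

```bash
python3 -m inch '[[[-0.1,0,0],[0,0,0.1]],[[-0.25,0.05,0],[0,0,0.25]],[[-0.4,0.1,0],[0,0,0.4]],[[-0.55,0.15,0],[0,0,0.55]],[[-0.7,0.2,0],[0,0,0.7]],[[-0.85,0.2,0],[0,0,0.85]],[[-1,0.2,0],[0,0,1]],[[-1,0.2,0],[0,0,1]],[[-1,0.2,0],[0,0,1]],[[-1,0.2,0],[0,0,1]]]'; python3 d.py .5775 -.04 .150
```

```text
clock: 9.3
position: [0.4863, 0.1308, 0.1592]
ee_rot: [0.834, 0.552, -0.0, -0.0]
ft_force: [-0.1, -0.2, -0.5]
grip_width: 0.765
grasp_force: 44.7
t 9.3 p [0.4863 0.1308 0.1592] closeyaw -23.0 tilt [-0.  0. -1.] grip 0.765 44.7 F [-0.1 -0.2 -0.5]
units to [0.5775, -0.04, 0.15] [-1.521  1.882  0.114]
```

```bash
python3 -m inch '[[[-0.1,0.1,0],[0,0,0]],[[-0.25,0.25,0],[0,0,0]],[[-0.4,0.4,0],[0,0,0]],[[-0.55,0.55,0],[0,0,0]],[[-0.65,0.7,0],[0,0,0]],[[-0.75,0.85,0],[0,0,0]],[[-0.8,1,0],[0,0,0]],[[-0.8,1,0],[0,0,0]],[[-0.8,1,0],[0,0,0]],[[-0.8,1,0],[0,0,0]]]'
python3 -m inch '[[[-0.1,0.1,0],[0,0,0]],[[-0.25,0.3,0],[0,0,0]],[[-0.4,0.5,0],[0,0,0]],[[-0.55,0.7,0],[0,0,0]],[[-0.65,0.8,0],[0,0,0]],[[-0.72,0.88,0],[0,0,0]],[[-0.72,0.88,0],[0,0,0]],[[-0.72,0.88,0],[0,0,0]],[[-0.72,0.88,0],[0,0,0]],[[-0.72,0.88,0],[0,0,0]]]'
python3 d.py .5775 -.04 .150
python3 - <<'E'
from h import *
a=manip.camera("top")[140:250,270:370]; b=manip.camera("side")[100:245,200:330]
o=np.zeros((440,800,3),np.uint8)
o[:440,:400]=cv2.resize(a,(400,440),interpolation=2); o[:435,410:800]=cv2.resize(b,(390,435),interpolation=2)
cv2.imwrite("pics/f1.png",o[:,:,::-1])
E
```

```text
clock: 10.3
position: [0.5346, 0.0402, 0.1592]
ee_rot: [0.834, 0.551, -0.0, -0.0]
ft_force: [0.3, 0.2, -1.0]
grip_width: 0.768
grasp_force: 44.7
clock: 11.3
position: [0.5769, -0.0404, 0.1593]
ee_rot: [0.835, 0.551, 0.0, -0.0]
ft_force: [0.1, 0.3, -0.5]
grip_width: 0.763
grasp_force: 44.7
t 11.3 p [ 0.5769 -0.0404  0.1593] closeyaw -23.1 tilt [-0.  0. -1.] grip 0.763 44.7 F [ 0.1  0.3 -0.5]
units to [0.5775, -0.04, 0.15] [0.008 0.005 0.117]
```

View pics/f1.png

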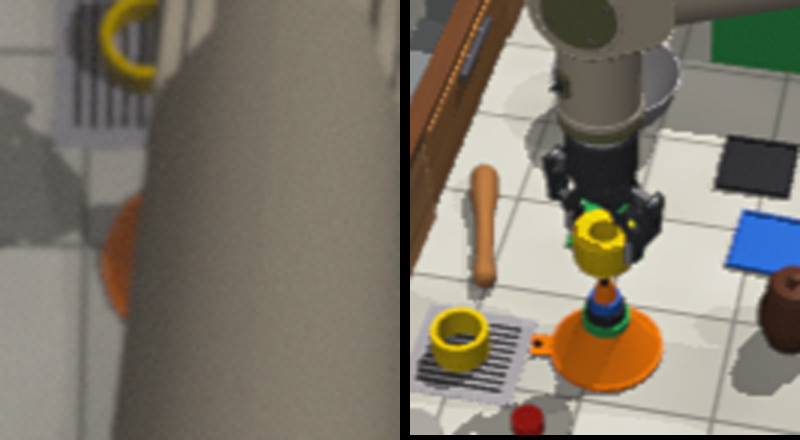

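The side view shows the collar at (600,245) held level just above the funnel tip at (604,290). The arm hides it in the top view, so I will overlay the model outlines on an enlarged side view.

```bash
cat > ov.py <<'E'
from h import *
import sys
o=manip.get_obs(); p=o["position"]; out=sys.argv[1]; dz=float(sys.argv[2]); fx,fy=map(float,sys.argv[3:5])
im=manip.camera("side"); uv=proj("side",p+[0,0,.0]).ravel(); u0,v0=int(uv[0])-45,int(uv[1])-25; S=8
c=cv2.resize(im[v0:v0+75,u0:u0+95],None,fx=S,fy=S,interpolation=cv2.INTER_CUBIC)
def dr(P3,col): cv2.polylines(c,[np.round(((proj("side",P3)-[u0,v0]+.5)*S)).astype(int)],True,col,1)
ci=lambda x,y,z,r:np.c_[x+r*np.cos(T),y+r*np.sin(T),0*T+z]
for z in(0,.04): dr(ci(p[0],p[1],p[2]-dz+z,.033),(255,0,255))
for z,r in((.112,.0085),(.09,.018),(.076,.023),(.062,.0275),(.0,.065)): dr(ci(fx,fy,z,r),(0,255,255))
cv2.imwrite(out,c[:,:,::-1])
E
python3 ov.py pics/o1.png .0065 .5769 -.0415
```

```text
(no output)
```

View pics/o1.png

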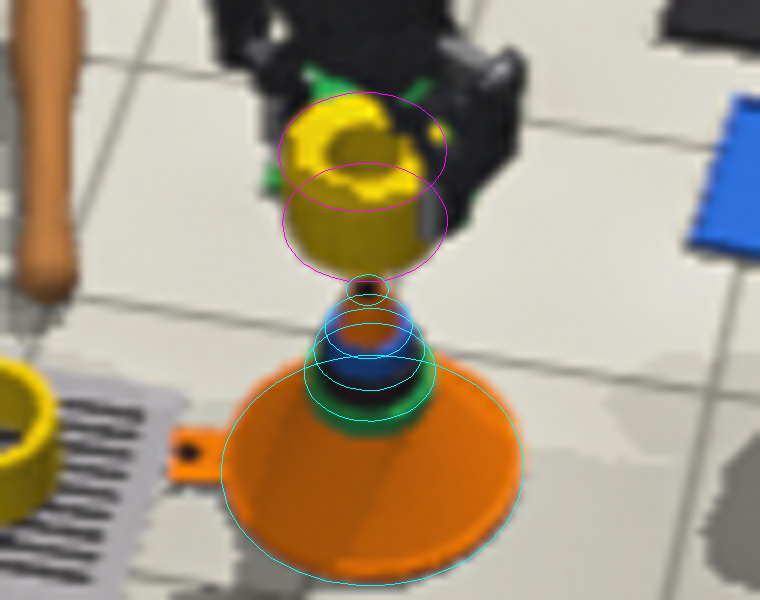

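The outlines agree with the picture to under half a pixel: tip at (367,290), collar's left edge at 283. The collar is centred within about 1 mm, so I will lower it.

```bash
python3 -m inch '[[[0,0,0.1],[0,0,0]],[[0,0,0.2],[0,0,0]],[[0,0,0.3],[0,0,0]],[[0,0,0.4],[0,0,0]],[[0,0,0.48],[0,0,0]],[[0,0,0.55],[0,0,0]],[[0,0,0.6],[0,0,0]],[[0,0,0.65],[0,0,0]],[[0,0,0.7],[0,0,0]],[[0,0,0.73],[0,0,0]]]'
python3 d.py .5769 -.0415 .0965
```

```text
clock: 12.45
position: [0.577, -0.0413, 0.1006]
ee_rot: [0.835, 0.551, -0.0, -0.0]
ft_force: [0.0, -0.2, -1.1]
grip_width: 0.761
grasp_force: 44.7
t 12.45 p [ 0.577  -0.0413  0.1006] closeyaw -23.2 tilt [-0.  0. -1.] grip 0.761 44.7 F [ 0.  -0.2 -1.1]
units to [0.5769, -0.0415, 0.0965] [-0.003  0.001  0.051]
```

```bash
python3 -m inch '[[[0,0,0.01],[0,0,0]],[[0,0,0.02],[0,0,0]],[[0,0,0.03],[0,0,0]],[[0,0,0.035],[0,0,0]],[[0,0,0.04],[0,0,0]],[[0,0,0.045],[0,0,0]],[[0,0,0.05],[0,0,0]],[[0,0,0.05],[0,0,0]],[[0,0,0.05],[0,0,0]],[[0,0,0.05],[0,0,0]]]'
python3 d.py .5769 -.0415 .0965
```

```text
clock: 13.45
position: [0.5771, -0.0412, 0.0978]
ee_rot: [0.835, 0.551, 0.0, -0.0]
ft_force: [-4.0, 0.3, 8.0]
grip_width: 0.763
grasp_force: 45.6
t 13.45 p [ 0.5771 -0.0412  0.0978] closeyaw -23.2 tilt [ 0.     0.001 -1.   ] grip 0.763 45.6 F [-4.   0.3  8. ]
units to [0.5769, -0.0415, 0.0965] [-0.004 -0.001  0.016]
```

```bash
python3 -m inch '[[[-0.003,-0.006,0],[0,0,0]],[[-0.006,-0.012,0],[0,0,0]],[[-0.006,-0.012,0],[0,0,0]],[[-0.006,-0.012,0.004],[0,0,0]],[[-0.006,-0.012,0.008],[0,0,0]],[[-0.006,-0.012,0.008],[0,0,0]],[[-0.006,-0.012,0.008],[0,0,0]],[[-0.006,-0.012,0.008],[0,0,0]],[[-0.006,-0.012,0.008],[0,0,0]],[[-0.006,-0.012,0.008],[0,0,0]]]'
python3 d.py; python3 ov.py pics/o2.png .0065 .5769 -.0415
```

```text
clock: 14.45
position: [0.577, -0.0413, 0.0978]
ee_rot: [0.835, 0.551, 0.001, 0.0]
ft_force: [-1.9, -0.5, 12.1]
grip_width: 0.765
grasp_force: 45.9
t 14.45 p [ 0.577  -0.0413  0.0978] closeyaw -23.2 tilt [ 0.003  0.001 -1.   ] grip 0.765 45.9 F [-1.9 -0.5 12.1]
```

View pics/o2.png

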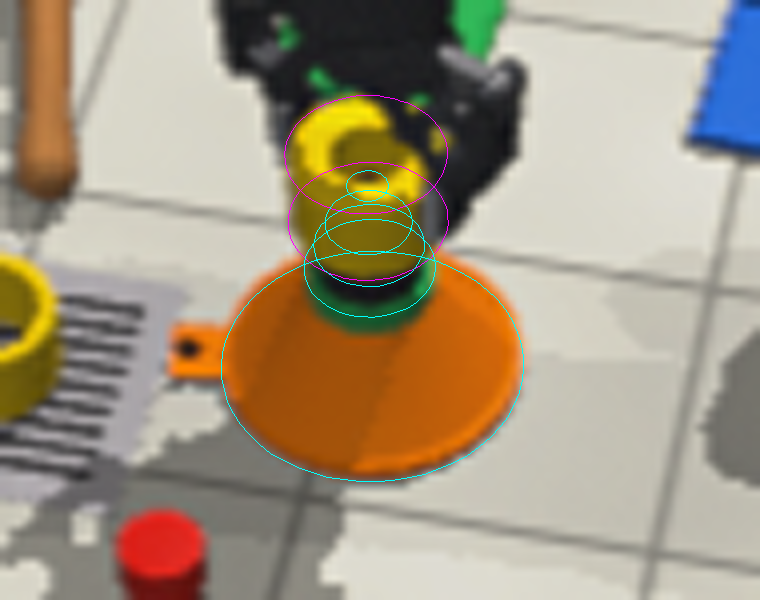

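The collar has seated: it stops firmly at TCP z 0.0978, underside about 90 mm, pressing with 12 N. In the picture its lower edge at (368,278) covers the blue step while black and green stay visible, so this collar goes to the blue tray.

```bash
python3 -m inch '[[[0,0,-0.05],[0,0,0]],[[0,0,-0.15],[0,0,0]],[[0,0,-0.3],[0,0,0]],[[0,0,-0.45],[0,0,0]],[[-0.05,0,-0.55],[0,0,0]],[[-0.2,0,-0.55],[0,0,0]],[[-0.4,-0.05,-0.55],[0,0,0]],[[-0.6,-0.1,-0.55],[0,0,0]],[[-0.8,-0.2,-0.55],[0,0,0]],[[-1,-0.3,-0.55],[0,0,0]]]'
python3 d.py .4154 -.2405 .05
```

```text
clock: 15.5
position: [0.5206, -0.1071, 0.1398]
ee_rot: [0.835, 0.55, -0.0, -0.0]
ft_force: [-0.4, -1.0, -0.4]
grip_width: 0.761
grasp_force: 44.7
t 15.5 p [ 0.5206 -0.1071  0.1398] closeyaw -23.3 tilt [-0.001  0.    -1.   ] grip 0.761 44.7 F [-0.4 -1.  -0.4]
units to [0.4154, -0.2405, 0.05] [-2.051 -0.548  1.123]
```

```bash
python3 -m inch '[[[-0.15,-0.05,0],[0,0,0]],[[-0.3,-0.1,0],[0,0,0]],[[-0.45,-0.15,0],[0,0,0]],[[-0.6,-0.2,0.1],[0,0,0]],[[-0.75,-0.25,0.2],[0,0,0]],[[-0.9,-0.3,0.3],[0,0,0]],[[-1,-0.3,0.4],[0,0,0]],[[-1,-0.3,0.4],[0,0,0]],[[-1,-0.3,0.4],[0,0,0]],[[-1,-0.3,0.4],[0,0,0]]]'
python3 -m inch '[[[-0.15,-0.05,0],[0,0,0]],[[-0.3,-0.1,0.1],[0,0,0]],[[-0.45,-0.15,0.2],[0,0,0]],[[-0.6,-0.2,0.3],[0,0,0]],[[-0.75,-0.25,0.4],[0,0,0]],[[-0.9,-0.25,0.5],[0,0,0]],[[-1,-0.25,0.6],[0,0,0]],[[-1,-0.25,0.7],[0,0,0]],[[-1,-0.25,0.8],[0,0,0]],[[-1,-0.25,0.8],[0,0,0]]]'
python3 d.py .4154 -.2405 .0115
```

```text
clock: 16.5
position: [0.4694, -0.169, 0.1085]
ee_rot: [0.835, 0.551, 0.0, 0.0]
ft_force: [-0.1, -0.1, -0.7]
grip_width: 0.765
grasp_force: 44.7
clock: 17.5
position: [0.4184, -0.2344, 0.043]
ee_rot: [0.835, 0.551, -0.001, -0.001]
ft_force: [0.6, 0.4, -1.0]
grip_width: 0.769
grasp_force: 44.7
t 17.5 p [ 0.4184 -0.2344  0.043 ] closeyaw -23.2 tilt [-0.002  0.001 -1.   ] grip 0.769 44.7 F [ 0.6  0.4 -1. ]
units to [0.4154, -0.2405, 0.0115] [-0.085 -0.004  0.394]
```

```bash
python3 -m inch '[[[-0.04,0,0.08],[0,0,0]],[[-0.08,0,0.16],[0,0,0]],[[-0.08,0,0.24],[0,0,0]],[[-0.08,0,0.3],[0,0,0]],[[-0.08,0,0.33],[0,0,0]],[[-0.08,0,0.35],[0,0,0]],[[-0.08,0,0.36],[0,0,0]],[[-0.08,0,0.37],[0,0,0]],[[-0.08,0,0.38],[0,0,0]],[[-0.08,0,0.38],[0,0,0]]]'
python3 d.py .4154 -.2405 .0115
```

```text
clock: 18.5
position: [0.4164, -0.241, 0.0138]
ee_rot: [0.835, 0.551, 0.0, -0.0]
ft_force: [0.1, -0.6, -0.7]
grip_width: 0.77
grasp_force: 44.7
t 18.5 p [ 0.4164 -0.241   0.0138] closeyaw -23.2 tilt [ 0.  0. -1.] grip 0.77 44.7 F [ 0.1 -0.6 -0.7]
units to [0.4154, -0.2405, 0.0115] [ 0.001 -0.014  0.029]
```

```bash
python3 -m inch '[[[0,0,0.025],[0,0,0]],[[0,0,0.025],[0,0,0]],[[0,0,0.025],[0,0,0]],[[0,0,0.025],[0,0,0]],[[0,0,0.025],[0,0,0]],[[0,0,0],[0,0,0]],[[0,0,-0.15],[0,0,0]],[[0,0,-0.35],[0,0,0]],[[0,0,-0.6],[0,0,0]],[[0,0,-0.9],[0,0,0]]]' 1 40
python3 d.py .412 .2305 .12
python3 - <<'E'
from h import *
im=manip.camera("side"); x,c=collar("side",im,proj("side",[.4154,-.2405,.024]).ravel(),.004); print(x,c)
E
```

```text
clock: 19.5
position: [0.416, -0.2411, 0.0871]
ee_rot: [0.835, 0.55, -0.0, -0.0]
ft_force: [-0.6, -0.3, 0.5]
grip_width: 1.002
grasp_force: 0.0
t 19.5 p [ 0.416  -0.2411  0.0871] closeyaw -23.2 tilt [-0.001 -0.    -1.   ] grip 1.002 0.0 F [-0.6 -0.3  0.5]
units to [0.412, 0.2305, 0.12] [ 5.398 -2.37  -0.412]
[ 0.41625293 -0.24430495] [320.25446704 176.55699322]
```

```bash
python3 -m inch '[[[0,0,-0.3],[0,0,0]],[[0.1,-0.05,-0.6],[0,0,0.1]],[[0.25,-0.1,-0.9],[0,0,0.2]],[[0.4,-0.15,-1],[0,0,0.3]],[[0.55,-0.2,-1],[0,0,0.4]],[[0.7,-0.3,-1],[0,0,0.5]],[[0.85,-0.4,-1],[0,0,0.5]],[[1,-0.45,-1],[0,0,0.5]],[[1,-0.45,-1],[0,0,0.5]],[[1,-0.45,-1],[0,0,0.5]]]'
python3 -m inch '[[[0.2,-0.2,0],[0,0,0]],[[0.4,-0.4,0],[0,0,0]],[[0.6,-0.6,0],[0,0,0]],[[0.8,-0.8,0],[0,0,0]],[[1,-1,0],[0,0,0]],[[1,-1,0],[0,0,0]],[[1,-1,0],[0,0,0]],[[1,-1,0],[0,0,0]],[[1,-1,0],[0,0,0]],[[1,-1,0],[0,0,0]]]'
python3 d.py .412 .2305 .12
```

```text
clock: 20.55
position: [0.4148, -0.1538, 0.1663]
ee_rot: [0.926, 0.377, 0.0, 0.0]
ft_force: [-0.1, -0.2, -0.3]
grip_width: 1.0
grasp_force: 0.0
clock: 21.55
position: [0.4161, -0.0409, 0.1658]
ee_rot: [0.926, 0.377, -0.0, -0.0]
ft_force: [0.4, -0.7, 0.6]
grip_width: 1.0
grasp_force: 0.0
t 21.55 p [ 0.4161 -0.0409  0.1658] closeyaw -45.8 tilt [-0.  0. -1.] grip 1.0 0.0 F [ 0.4 -0.7  0.6]
units to [0.412, 0.2305, 0.12] [ 2.329 -2.467  0.573]
```

```bash
python3 -m inch '[[[0.2,-0.2,0],[0,0,0]],[[0.4,-0.4,0],[0,0,0]],[[0.6,-0.6,0],[0,0,0]],[[0.8,-0.8,0.1],[0,0,0]],[[1,-1,0.2],[0,0,0]],[[1,-1,0.2],[0,0,0]],[[1,-1,0.2],[0,0,0]],[[1,-1,0.2],[0,0,0]],[[1,-1,0.2],[0,0,0]],[[1,-1,0.2],[0,0,0]]]'
python3 -m inch '[[[0.2,-0.2,0],[0,0,-0.1]],[[0.4,-0.4,0],[0,0,-0.25]],[[0.6,-0.6,0.2],[0,0,-0.4]],[[0.8,-0.8,0.4],[0,0,-0.55]],[[1,-1,0.5],[0,0,-0.7]],[[1,-1,0.5],[0,0,-0.7]],[[1,-1,0.5],[0,0,-0.7]],[[1,-1,0.5],[0,0,-0.7]],[[1,-1,0.5],[0,0,-0.7]],[[1,-1,0.5],[0,0,-0.7]]]'
python3 d.py .4123 .2305 .055 .4123 .2305 .007
python3 - <<'E'
from h import *
for n in("top","side"): print(n,collar(n,manip.camera(n),proj(n,[.412,.2305,.02]).ravel(),0))
E
```

```text
clock: 22.55
position: [0.4177, 0.0724, 0.1501]
ee_rot: [0.926, 0.377, 0.0, -0.0]
ft_force: [-1.1, -0.1, -0.4]
grip_width: 0.999
grasp_force: 0.0
clock: 23.55
position: [0.4192, 0.1855, 0.1102]
ee_rot: [0.79, 0.614, 0.0, 0.0]
ft_force: [0.5, 0.3, 1.0]
grip_width: 0.998
grasp_force: 0.0
t 23.55 p [0.4192 0.1855 0.1102] closeyaw -14.3 tilt [ 0.001  0.    -1.   ] grip 0.998 0.0 F [0.5 0.3 1. ]
units to [0.4123, 0.2305, 0.055] [ 0.523 -0.223  0.691]
units to [0.4123, 0.2305, 0.007] [ 0.523 -0.223  1.291]
top (array([ 0.74238267, -0.0035084 ]), array([306.28421495, 149.20277078]))
side (array([0.41184044, 0.22998561]), array([299.03849304, 286.91728092]))
```

```bash
python3 -m inch '[[[0.15,-0.06,0],[0,0,0]],[[0.3,-0.12,0],[0,0,0]],[[0.45,-0.18,0.1],[0,0,0]],[[0.52,-0.22,0.25],[0,0,0]],[[0.52,-0.22,0.4],[0,0,0]],[[0.52,-0.22,0.55],[0,0,0]],[[0.52,-0.22,0.7],[0,0,0]],[[0.52,-0.22,0.8],[0,0,0]],[[0.52,-0.22,0.9],[0,0,0]],[[0.52,-0.22,0.9],[0,0,0]]]'
python3 d.py .4122 .230 .007
```

```text
clock: 24.65
position: [0.4116, 0.2302, 0.0368]
ee_rot: [0.789, 0.614, -0.001, -0.0]
ft_force: [0.2, -0.7, 0.7]
grip_width: 0.999
grasp_force: 0.0
t 24.65 p [0.4116 0.2302 0.0368] closeyaw -14.2 tilt [-0.001 -0.001 -1.   ] grip 0.999 0.0 F [ 0.2 -0.7  0.7]
units to [0.4122, 0.23, 0.007] [0.    0.008 0.373]
```

```bash
python3 -m inch '[[[0,0,0.1],[0,0,0]],[[0,0,0.2],[0,0,0]],[[0,0,0.3],[0,0,0]],[[0,0,0.37],[0,0,0]],[[0,0,0.37],[0,0,0]],[[0,0,0.37],[0,0,0]],[[0,0,0.37],[0,0,0]],[[0,0,0.37],[0,0,0]],[[0,0,0.37],[0,0,0]],[[0,0,0.37],[0,0,0]]]'
python3 -m inch '[[[0,0,0],[0,0,0]],[[0,0,0],[0,0,0]],[[0,0,0],[0,0,0]],[[0,0,0],[0,0,0]],[[0,0,0],[0,0,0]],[[0,0,0],[0,0,0]],[[0,0,-0.05],[0,0,0]],[[0,0,-0.15],[0,0,0]],[[0,0,-0.35],[0,0,0]],[[0,0,-0.6],[0,0,0]]]' 0.5 40; python3 d.py .577 -.0415 .16
```

```text
clock: 25.65
position: [0.4121, 0.2308, 0.0084]
ee_rot: [0.789, 0.614, 0.0, -0.0]
ft_force: [0.4, 0.8, -0.2]
grip_width: 0.999
grasp_force: 0.0
clock: 26.65
position: [0.4116, 0.2304, 0.0567]
ee_rot: [0.789, 0.614, -0.001, -0.0]
ft_force: [-0.3, 0.6, -1.1]
grip_width: 0.759
grasp_force: 44.3
t 26.65 p [0.4116 0.2304 0.0567] closeyaw -14.2 tilt [-0.001 -0.001 -1.   ] grip 0.759 44.3 F [-0.3  0.6 -1.1]
units to [0.577, -0.0415, 0.16] [-2.789  2.837 -1.29 ]
```

```bash
python3 -m inch '[[[-0.1,0.1,-0.2],[0,0,0]],[[-0.2,0.2,-0.4],[0,0,0]],[[-0.35,0.35,-0.6],[0,0,0]],[[-0.5,0.5,-0.8],[0,0,0]],[[-0.65,0.65,-1],[0,0,0]],[[-0.8,0.8,-1],[0,0,0]],[[-0.9,0.9,-1],[0,0,0]],[[-1,1,-1],[0,0,0]],[[-1,1,-1],[0,0,0]],[[-1,1,-1],[0,0,0]]]'
python3 -m inch '[[[-0.1,0.1,-0.05],[0,0,0]],[[-0.25,0.25,-0.1],[0,0,0]],[[-0.4,0.4,-0.2],[0,0,0]],[[-0.55,0.55,-0.3],[0,0,0]],[[-0.7,0.7,-0.3],[0,0,0]],[[-0.85,0.85,-0.3],[0,0,0]],[[-1,1,-0.3],[0,0,0]],[[-1,1,-0.3],[0,0,0]],[[-1,1,-0.3],[0,0,0]],[[-1,1,-0.3],[0,0,0]]]'
python3 d.py .577 -.0415 .16;  python3 - <<'E'
from h import *
h=manip.camera("side"); import numpy as np
h=hsv(h); uv=proj("side",[.577,-.0415,.0]).ravel()
m=(h[:,:,0]>5)&(h[:,:,0]<20)&(h[:,:,1]>150); c=blob(m,uv); r=cv2.boundingRect(c); print(r,uv)
E
```

```text
clock: 27.65
position: [0.4696, 0.1339, 0.136]
ee_rot: [0.789, 0.614, -0.0, -0.0]
ft_force: [-0.4, -0.3, -0.8]
grip_width: 0.762
grasp_force: 44.3
clock: 28.65
position: [0.5276, 0.0373, 0.1603]
ee_rot: [0.789, 0.615, 0.0, -0.0]
ft_force: [-0.1, -0.1, -0.9]
grip_width: 0.761
grasp_force: 44.3
t 28.65 p [0.5276 0.0373 0.1603] closeyaw -14.1 tilt [-0.  0. -1.] grip 0.761 44.3 F [-0.1 -0.1 -0.9]
units to [0.577, -0.0415, 0.16] [-0.804  0.839  0.003]
(240, 203, 44, 28) [265.01073846 215.90604243]
```

```bash
python3 -m inch '[[[-0.1,0.1,0],[0,0,0]],[[-0.25,0.25,0],[0,0,0]],[[-0.4,0.4,0],[0,0,0]],[[-0.55,0.55,0],[0,0,0]],[[-0.7,0.7,0],[0,0,0]],[[-0.8,0.8,0.05],[0,0,0]],[[-0.805,0.84,0.1],[0,0,0]],[[-0.805,0.84,0.1],[0,0,0]],[[-0.805,0.84,0.1],[0,0,0]],[[-0.805,0.84,0.1],[0,0,0]]]'
python3 d.py .577 -.0415 .16;python3 ov.py pics/o3.png .0085 .577 -.0415
```

```text
clock: 29.7
position: [0.5771, -0.0417, 0.1523]
ee_rot: [0.789, 0.615, 0.0, -0.0]
ft_force: [-0.7, 0.6, 0.7]
grip_width: 0.759
grasp_force: 44.4
t 29.7 p [ 0.5771 -0.0417  0.1523] closeyaw -14.1 tilt [-0.  0. -1.] grip 0.759 44.4 F [-0.7  0.6  0.7]
units to [0.577, -0.0415, 0.16] [ 0.002 -0.002 -0.096]
```

View pics/o3.png

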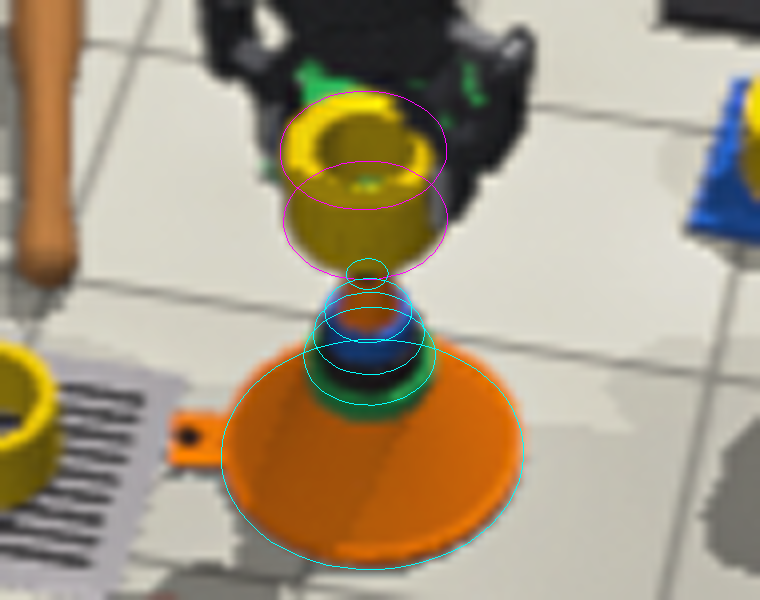

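The collar at (365,185) lines up with the funnel as well as last time. Its bore looks about 41 mm (inner edge 313–417 against 165 px outside), so I expect the black step. Lowering again.

```bash
python3 -m inch '[[[0,0,0.1],[0,0,0]],[[0,0,0.2],[0,0,0]],[[0,0,0.3],[0,0,0]],[[0,0,0.38],[0,0,0]],[[0,0,0.45],[0,0,0]],[[0,0,0.5],[0,0,0]],[[0,0,0.55],[0,0,0]],[[0,0,0.6],[0,0,0]],[[0,0,0.62],[0,0,0]],[[0,0,0.62],[0,0,0]]]'
python3 -m inch '[[[0,0,0.01],[0,0,0]],[[0,0,0.02],[0,0,0]],[[0,0,0.03],[0,0,0]],[[0,0,0.04],[0,0,0]],[[0,0,0.05],[0,0,0]],[[0,0,0.06],[0,0,0]],[[0,0,0.07],[0,0,0]],[[0,0,0.07],[0,0,0]],[[0,0,0.07],[0,0,0]],[[0,0,0.07],[0,0,0]]]'
python3 d.py .577 -.0415 .0845
```

```text
clock: 30.75
position: [0.5772, -0.0425, 0.1025]
ee_rot: [0.789, 0.614, -0.0, -0.0]
ft_force: [-0.2, 0.3, 0.5]
grip_width: 0.755
grasp_force: 44.4
clock: 31.75
position: [0.5773, -0.0425, 0.0971]
ee_rot: [0.789, 0.614, 0.0, 0.0]
ft_force: [0.6, 0.6, 0.2]
grip_width: 0.755
grasp_force: 44.4
t 31.75 p [ 0.5773 -0.0425  0.0971] closeyaw -14.2 tilt [ 0.  0. -1.] grip 0.755 44.4 F [0.6 0.6 0.2]
units to [0.577, -0.0415, 0.0845] [ 0.012 -0.007  0.157]
```

```bash
python3 -m inch '[[[0.006,-0.004,0.02],[0,0,0]],[[0.006,-0.004,0.04],[0,0,0]],[[0.006,-0.004,0.06],[0,0,0]],[[0.006,-0.004,0.08],[0,0,0]],[[0.006,-0.004,0.1],[0,0,0]],[[0.006,-0.004,0.115],[0,0,0]],[[0.006,-0.004,0.13],[0,0,0]],[[0.006,-0.004,0.14],[0,0,0]],[[0.006,-0.004,0.15],[0,0,0]],[[0.006,-0.004,0.15],[0,0,0]]]'
python3 d.py .577 -.0415 .0845
```

```text
clock: 32.75
position: [0.577, -0.042, 0.085]
ee_rot: [0.789, 0.614, -0.0, -0.0]
ft_force: [0.8, -0.0, -0.3]
grip_width: 0.755
grasp_force: 44.4
t 32.75 p [ 0.577 -0.042  0.085] closeyaw -14.2 tilt [-0.  0. -1.] grip 0.755 44.4 F [ 0.8 -0.  -0.3]
units to [0.577, -0.0415, 0.0845] [ 0.005 -0.002  0.006]
```

```bash
python3 -m inch '[[[0,0,0.005],[0,0,0]],[[0,0,0.01],[0,0,0]],[[0,0,0.015],[0,0,0]],[[0,0,0.02],[0,0,0]],[[0,0,0.025],[0,0,0]],[[0,0,0.025],[0,0,0]],[[0,0,0.025],[0,0,0]],[[0,0,0.025],[0,0,0]],[[0,0,0.025],[0,0,0]],[[0,0,0.025],[0,0,0]]]'
python3 d.py .4537 -.3729 .0845
```

```text
clock: 33.75
position: [0.5772, -0.042, 0.0847]
ee_rot: [0.789, 0.614, 0.0, -0.0]
ft_force: [-7.7, 1.2, 16.5]
grip_width: 0.759
grasp_force: 46.1
t 33.75 p [ 0.5772 -0.042   0.0847] closeyaw -14.2 tilt [ 0.001  0.001 -1.   ] grip 0.759 46.1 F [-7.7  1.2 16.5]
units to [0.4537, -0.3729, 0.0845] [-4.389e+00 -4.820e-01 -2.000e-03]
```

It stopped firmly at TCP z 0.0847, underside about 76 mm, with 16 N. That is the black step, so I will lift it and carry it to the black tray.

```bash
python3 -m inch '[[[0,0,-0.05],[0,0,0]],[[0,0,-0.15],[0,0,0]],[[0,0,-0.3],[0,0,0]],[[0,0,-0.45],[0,0,0]],[[0,0,-0.6],[0,0,0]],[[0,0,-0.7],[0,0,0]],[[-0.1,0,-0.75],[0,0,0]],[[-0.25,0,-0.75],[0,0,0]],[[-0.4,-0.05,-0.75],[0,0,0]],[[-0.55,-0.1,-0.75],[0,0,0]]]'
python3 -m inch '[[[-0.15,0,0],[0,0,0]],[[-0.3,-0.05,0],[0,0,0]],[[-0.45,-0.05,0],[0,0,0]],[[-0.6,-0.1,0],[0,0,0]],[[-0.75,-0.1,0],[0,0,0]],[[-0.9,-0.1,0],[0,0,0]],[[-1,-0.1,0],[0,0,0]],[[-1,-0.1,0],[0,0,0]],[[-1,-0.1,0],[0,0,0]],[[-1,-0.1,0],[0,0,0]]]'
python3 -m inch '[[[-0.15,0,0],[0,0,0]],[[-0.3,-0.05,0],[0,0,0]],[[-0.45,-0.05,0],[0,0,0]],[[-0.6,-0.1,0],[0,0,0]],[[-0.75,-0.1,0],[0,0,0]],[[-0.9,-0.1,0],[0,0,0]],[[-1,-0.1,0],[0,0,0]],[[-1,-0.1,0],[0,0,0]],[[-1,-0.1,0],[0,0,0]],[[-1,-0.1,0],[0,0,0]]]'
python3 d.py .4537 -.3729 .0125
python3 - <<'E'
from h import *
im=manip.camera("side"); x,c=collar("side",im,proj("side",[.4154,-.2405,.024]).ravel(),.004); print(x,c)
b=blob(im.max(2)<60,np.array([315.2,155.2])); print(cent(b.reshape(-1,2)),cv2.boundingRect(b))
E
```

```text
clock: 34.75
position: [0.5574, -0.0843, 0.1425]
ee_rot: [0.789, 0.614, -0.001, -0.0]
ft_force: [-0.6, -0.1, -0.9]
grip_width: 0.758
grasp_force: 44.4
clock: 35.75
position: [0.5314, -0.1576, 0.143]
ee_rot: [0.789, 0.615, 0.0, -0.0]
ft_force: [0.7, 0.5, -0.7]
grip_width: 0.76
grasp_force: 44.4
clock: 36.75
position: [0.5041, -0.2332, 0.1429]
ee_rot: [0.789, 0.615, 0.0, -0.0]
ft_force: [-0.2, 0.7, -1.4]
grip_width: 0.755
grasp_force: 44.4
t 36.75 p [ 0.5041 -0.2332  0.1429] closeyaw -14.1 tilt [-0.  0. -1.] grip 0.755 44.4 F [-0.2  0.7 -1.4]
units to [0.4537, -0.3729, 0.0125] [-1.848 -0.184  1.63 ]
[ 0.41627365 -0.24425386] [320.24677716 176.56599141]
[303.79542753 137.05569273] (279, 110, 50, 56)
```

```bash
python3 -m inch '[[[-0.15,0,0],[0,0,0]],[[-0.3,-0.05,0],[0,0,0]],[[-0.45,-0.05,0],[0,0,0]],[[-0.6,-0.1,0.1],[0,0,0]],[[-0.75,-0.1,0.2],[0,0,0]],[[-0.9,-0.1,0.3],[0,0,0]],[[-1,-0.1,0.4],[0,0,0]],[[-1,-0.1,0.4],[0,0,0]],[[-1,-0.1,0.4],[0,0,0]],[[-1,-0.1,0.4],[0,0,0]]]'
python3 -m inch '[[[-0.15,0,0],[0,0,0]],[[-0.3,-0.05,0.1],[0,0,0]],[[-0.45,-0.05,0.2],[0,0,0]],[[-0.6,-0.08,0.3],[0,0,0]],[[-0.75,-0.08,0.45],[0,0,0]],[[-0.85,-0.08,0.6],[0,0,0]],[[-0.85,-0.08,0.75],[0,0,0]],[[-0.85,-0.08,0.85],[0,0,0]],[[-0.85,-0.08,0.85],[0,0,0]],[[-0.85,-0.08,0.85],[0,0,0]]]'
python3 d.py .4537 -.3729 .0125
```

```text
clock: 37.8
position: [0.477, -0.309, 0.1112]
ee_rot: [0.789, 0.615, 0.0, 0.0]
ft_force: [0.3, 0.1, -0.4]
grip_width: 0.756
grasp_force: 44.4
clock: 38.8
position: [0.4539, -0.3734, 0.043]
ee_rot: [0.789, 0.615, 0.0, -0.0]
ft_force: [-0.2, 0.8, -0.2]
grip_width: 0.758
grasp_force: 44.4
t 38.8 p [ 0.4539 -0.3734  0.043 ] closeyaw -14.2 tilt [ 0.  0. -1.] grip 0.758 44.4 F [-0.2  0.8 -0.2]
units to [0.4537, -0.3729, 0.0125] [ 0.005 -0.004  0.382]
```

```bash
python3 -m inch '[[[0,0,0.08],[0,0,0]],[[0,0,0.16],[0,0,0]],[[0,0,0.24],[0,0,0]],[[0,0,0.3],[0,0,0]],[[0,0,0.33],[0,0,0]],[[0,0,0.345],[0,0,0]],[[0,0,0.355],[0,0,0]],[[0,0,0.365],[0,0,0]],[[0,0,0.37],[0,0,0]],[[0,0,0.37],[0,0,0]]]'
python3 -m inch '[[[0,0,0.01],[0,0,0]],[[0,0,0.01],[0,0,0]],[[0,0,0.01],[0,0,0]],[[0,0,0.01],[0,0,0]],[[0,0,0.01],[0,0,0]],[[0,0,0],[0,0,0]],[[0,0,-0.15],[0,0,0]],[[0,0,-0.35],[0,0,0]],[[0,0,-0.6],[0,0,0]],[[0,0,-0.9],[0,0,0]]]' 1 40
python3 -m inch '[[[0,0,-0.2],[0,0,0]],[[0,0,-0.4],[0,0,0]],[[0.2,0,-0.6],[0,0,0]],[[0.4,0,-0.8],[0,0,0]],[[0.6,0,-1],[0,0,0]],[[0.8,0,-1],[0,0,0]],[[1,0,-1],[0,0,0]],[[1,0,-1],[0,0,0]],[[1,0,-1],[0,0,0]],[[1,0,-1],[0,0,0]]]'
python3 d.py
python3 - <<'E'
from h import *
im=manip.camera("side")
for p,z in(([.4154,-.2405,.024],.004),([.4537,-.3729,.024],.004),([.74,-.004,.02],0)): print(collar("side",im,proj("side",p).ravel(),z))
cv2.imwrite("pics/end.png",cv2.resize(im[90:260,180:390],(740,600),interpolation=2)[:,:,::-1])
E
```

```text
clock: 39.8
position: [0.4536, -0.3739, 0.0135]
ee_rot: [0.789, 0.614, 0.0, 0.0]
ft_force: [-1.5, 0.4, -0.5]
grip_width: 0.756
grasp_force: 44.4
clock: 40.8
position: [0.4535, -0.3739, 0.0873]
ee_rot: [0.789, 0.614, 0.0, 0.0]
ft_force: [-0.6, 0.4, -0.5]
grip_width: 0.999
grasp_force: 0.0
clock: 41.8
position: [0.4727, -0.2974, 0.1657]
ee_rot: [0.789, 0.614, -0.0, 0.0]
ft_force: [0.1, 0.0, 0.0]
grip_width: 0.999
grasp_force: 0.0
t 41.8 p [ 0.4727 -0.2974  0.1657] closeyaw -14.3 tilt [ 0. -0. -1.] grip 0.999 0.0 F [0.1 0.  0. ]
(array([ 0.41631059, -0.24433386]), array([320.2398524 , 176.54920049]))
(array([ 0.45280029, -0.37577968]), array([315.6978979 , 151.15075075]))
(array([ 0.73831494, -0.0054499 ]), array([216.27811861, 212.8502045 ]))
```

View pics/end.png

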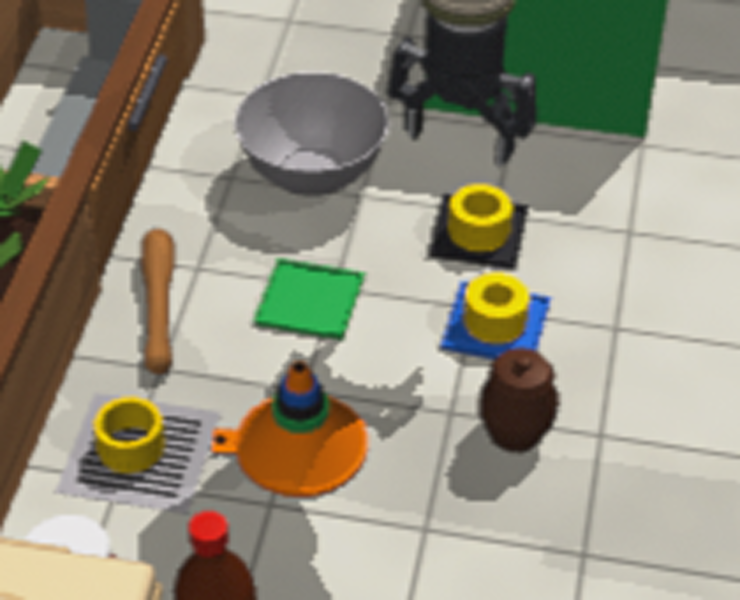

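The end picture shows the collars flat in the black tray (480,217) and the blue tray (497,307). The third is still on the grate at (128,435), the funnel stands upright at (300,440), and the gripper is clear.

```bash
python3 -c "
from workcell import manip
print(manip.hand_in())"
```

```text
the job is handed in; nothing more can be done
None
```

The job is handed in at about 42 s, verdict not shown: one collar stopped on the blue step and lies in the blue tray, the other stopped on the black step and lies in the black tray, and the final side view showed the grate collar and the funnel where they started.

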